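# Build the sieve stack on the shaker

### The arm

A 6-joint arm with a two-finger parallel gripper is mounted at the origin on the work surface; the furniture and walls round the work are solid. World frame = base frame: x ahead of the robot, y to its left, z up, the work surface at z = 0. Lengths are in mm, angles in degrees, forces in N, time in s.
With the tool pointing down it reaches from about 350 to 850 mm from the base axis. Payload 8.1 kg.
Tool frame: the origin (TCP) lies at the very end of the fingers, on their centre line; the grasp point (between the pads) lies 19 mm behind it (r.grip_depth is the distance from the TCP to the grasp point, in mm); y points along the fingers, z is the direction in which the jaws open and shut, and the axes are right-handed (so a half turn about y gives the same grasp; the last joint's range is limited). The gripper opens to 85 mm and grips with 20 to 120 N. Pads are 22 mm wide; open, the fingers measure 114 mm over their backs; the gripper's body (76 mm by 85 mm) begins 54 mm behind the grasp point. The pads swing forward as they close: fully open they stand 13 mm farther back than shut.
Start: joints at [-77.544, 7.471, 85.268, -0, 87.261, -4.893], TCP at [178.937, -572.701, 231.292] pointing down, gripper open.
Joint ranges: [-169.43, 169.43], [-51.17, 129.36], [1.28, 143.12], [-76.62, 256.62], [0, 156.53], [-152.29, 152.29]. Speed limits (degrees/s): [136.94, 136.94, 159.86, 180, 180, 180].

### API

Orientations are given as [roll, pitch, yaw] about the fixed x, y, z axes, in that order (R = Rz(yaw) Ry(pitch) Rx(roll)).
In Python, from bench import readout, eyes, r gives the robot as it stands. The module is installed in compiled form; this text tells all that it offers.
- The arm moves only by the tool move_arm, never from a script. Its argument "motion" is text: rows parted by semicolons, each of 6 numbers parted by spaces: the shift along the world's x, y, z in cm, then the turn, a rotation vector about the world's x, y, z in degrees. A call has 1 to 10 rows; each row is the pose to reach, as a shift and turn from the pose commanded when the call began; what a row does not reach only later rows make up. A row lasts 1/12 s, in which the tool goes at most 41.7 mm and 7.16 degrees, less where a joint would pass 70% of its speed; a pose out of reach is approached as far as the arm can. A call with a gripper value outside its range is refused whole. "fingers" is the finger opening in cm, from 0 to 8.54, set as the call begins (left out, the last holds). The fingers move at their own pace and stop on an object; "squeeze" is the grip in N (left out, the last holds). Time passes only in rows, so rows that repeat a pose let the fingers close. It gives the time, the measured TCP pose, the force and the opening at its end, in the units of the state.
- readout.sense(): the state, without advancing time (a new reading comes with each control period).
- eyes.snapshot(name): name is "side" or "top"; returns a dict with "image" (480x640x3 uint8, blue, green, red), "fx", "fy", "cx", "cy" (pixels), "world_to_cam" (4x4, takes a point from world to camera coordinates). Camera axes: x right, y down, z forward; pixel columns grow to the right and rows downward; lengths in mm; the calibration is good to about 2 mm. A picture is of the moment at which its call begins. There is no depth.
- r.hand_in(): hands the job in, once; it reports no verdict.
The state is a dict: "time": time; "joint_pos": joint angles; "qd": joint speeds; "joint_efforts": joint torques, N m; "tool_pos": TCP position; "tcp_rot": TCP orientation; "ft_force": force on the tool from outside, world axes, zero at the start; "wrist_torque": the same for the moment, N m; "finger_gap": finger opening in mm.
Only numpy, scipy, OpenCV 4.12 (cv2) and the standard library are available. Lean on these libraries where they do the work, as an engineer would, in place of code of your own. Each camera call takes 0.05 s, during which the arm holds its last target. There are 200 camera calls.

### The job

Make the shaker ready for a sediment sample: seat the receiver pan on it, then stack the three sieves on the pan from the finest mesh at the bottom to the coarsest at the top, and close the stack with the lid. Every part must sit fully home and level in the one below, and the beaker, jar and dropper bottle standing round the work must not be knocked over or pushed away.

Things in the scene. Friction and masses are not known exactly. Their poses are not given: they have to be found in the camera images.
- shaker: Bench sieve shaker, fixed: round grey housing 108 mm across, 29 mm high (small control knob at the front, -x, reaching 66 mm out), on it an aluminium plate 76 mm across with a round seat, 52 mm bore, 10 mm deep, rim 44 mm above the origin. The pan's spigot drops 9 mm into it: seated pan's origin 35 mm above this origin, on the same axis. Origin: centre of the underside, z up.
- pan: Receiver pan: steel cup with closed bright floor, no mesh, the tallest part, 54 mm high, deep inside. Stands on its spigot, a round plug 9 mm high (49 mm across, tapering to 40 at the foot). Origin: centre of the underside, z up. Frame above the spigot: 60 mm across, open rim of 52 mm bore; the next part's spigot drops 9 mm into it, its shoulder then rests on the rim and its origin is 45 mm above this one.
- fine_sieve: Fine sieve: steel, 32 mm high; dense mesh, like closed dark grey cloth 11 mm below the rim. Stands on its spigot, a round plug 9 mm high (49 mm across, tapering to 40 at the foot). Origin: centre of the underside, z up. Frame above the spigot: 60 mm across, open rim of 52 mm bore; the next part's spigot drops 9 mm into it, its shoulder then rests on the rim and its origin is 23 mm above this one.
- medium_sieve: Medium sieve: steel, 39 mm high; wire mesh of 5 mm pitch. Stands on its spigot, a round plug 9 mm high (49 mm across, tapering to 40 at the foot). Origin: centre of the underside, z up. Frame above the spigot: 60 mm across, open rim of 52 mm bore; the next part's spigot drops 9 mm into it, its shoulder then rests on the rim and its origin is 30 mm above this one.
- coarse_sieve: Coarse sieve: steel, 46 mm high; few thick wires, 10 mm pitch. Stands on its spigot, a round plug 9 mm high (49 mm across, tapering to 40 at the foot). Origin: centre of the underside, z up. Frame above the spigot: 60 mm across, open rim of 52 mm bore; the next part's spigot drops 9 mm into it, its shoulder then rests on the rim and its origin is 37 mm above this one.
- sieve_lid: Sieve lid: steel disc 60 mm across, from 9 to 16 mm above the underside, with a black knob 20 mm across in the middle, from 16 to 37 mm above the underside. Stands on its spigot, a round plug 9 mm high (49 mm across, tapering to 40 at the foot). Origin: centre of the underside, z up.
- beaker: Bystander: translucent plastic beaker with a rod in it, up to 73 mm wide, wall 76 mm high, rod to 118 mm. Stands among the sieve parts. Origin at the centre of its underside.
- glass_jar: Bystander: small glass jar, 56 mm wide, 52 mm high, at the back of the table. Origin at the centre of its underside.
- dropper_bottle: Bystander: brown dropper bottle, 33 mm wide, 102 mm high, at the back of the table. Origin at the centre of its underside.

How it is judged:
By the outcome, as a careful person would: the job done as asked, in the order asked, and still so for the second after the job is handed in, with the robot touching nothing.
It also fails if it takes over 99 s, if anything falls off the work surface, if the arm or the gripper's body presses on something with over 40 N, if the wrist force passes 120 N, or if a joint passes its speed limit or range.

## Working session

There is one attempt and no reset: what is moved stays moved. The work goes in short steps, Python scripts to look and compute and a tool call to move; the robot and the scene stay as the last step left them, time stands still between calls to the robot, and variables do not carry over. Pictures are saved under pics/ and viewed, about 12 in all and at most 16, crops included, and the job is handed in when it is done.

Besides the shell and the picture viewer there is one more tool, called after "Request:" by a JSON object that holds its "method" and its "body". move_arm: Moves the arm, as the interface text tells. Its arguments: {"type":"object","properties":{"motion":{"type":"string"},"fingers":{"type":"number"},"squeeze":{"type":"number"}},"required":["motion"]}

```bash
mkdir -p pics
cat > h.py <<'E'
import numpy as np, cv2
from bench import readout, eyes, r
def snap(name, fn=None):
    s=eyes.snapshot(name)
    if fn: cv2.imwrite('pics/'+fn,s['image'])
    return s
def plane(s,u,v,z):
    M=np.array(s['world_to_cam']);R=M[:3,:3];t=M[:3,3]
    d=R.T@np.array([(u-s['cx'])/s['fx'],(v-s['cy'])/s['fy'],1]);c=-R.T@t
    return c+d*(z-c[2])/d[2]
def proj(s,p):
    q=np.array(s['world_to_cam'])@np.append(p,1)
    return q[0]/q[2]*s['fx']+s['cx'],q[1]/q[2]*s['fy']+s['cy']
E
python3 - <<'E'
from h import *
for n in('top','side'):
    s=snap(n,n+'0.png'); M=np.array(s['world_to_cam']); print(n,s['fx'],s['cx'],s['cy'],-M[:3,:3].T@M[:3,3],M[:3,:3].round(2).tolist())
print(readout.sense())
E
```

```text
top 465.7240670960672 319.20826710585646 248.02248061998668 [366.18380431  66.95622638 860.26075513] [[-0.01, -1.0, -0.01], [-0.98, 0.01, -0.21], [0.21, 0.0, -0.98]]
side 558.7443794303964 325.423804009453 243.48407165225734 [565.35499269 978.63576392 427.13645274] [[-1.0, 0.06, -0.03], [0.05, 0.39, -0.92], [-0.04, -0.92, -0.39]]
{'time': 0.1, 'joint_pos': array([-7.75438917e+01,  7.51189168e+00,  8.53265825e+01,  6.40580772e-04,
        8.72629896e+01, -4.89247313e+00]), 'qd': array([-0.06239755, -0.08391008, -0.1670534 , -0.02500756,  0.02283888,
        0.03153479]), 'joint_efforts': array([ 1.83285156e-03, -5.70952106e+01, -5.01940048e+01, -1.60853865e-04,
        8.18972709e-03,  6.58639624e-05]), 'tool_pos': array([ 178.82663034, -572.17443218,  230.30381823]), 'tcp_rot': array([-9.01010395e+01,  9.29090164e-03, -1.62651458e+02]), 'ft_force': array([-0.71969728,  1.41145593,  0.53781095]), 'wrist_torque': array([ 0.04609693, -0.03203615,  0.05761306]), 'finger_gap': 85.43083386580258}
```

View pics/top0.png

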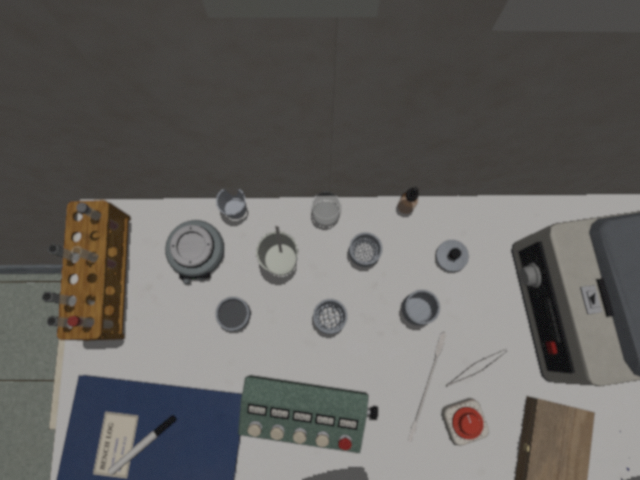

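View pics/side0.png

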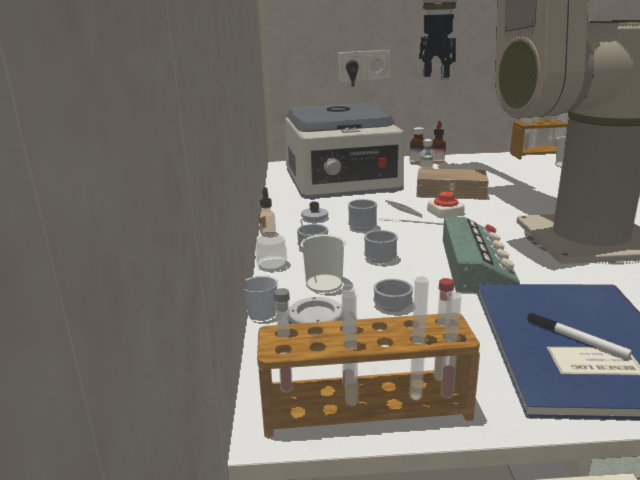

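Run:
```python
import cv2,numpy as np
t=cv2.imread('pics/top0.png');s=cv2.imread('pics/side0.png')
a=cv2.resize(t[175:345,150:480],(800,412),interpolation=cv2.INTER_CUBIC)
cv2.imwrite('pics/c1.png',a)
b=cv2.resize(s[180:340,235:435],(750,600),interpolation=cv2.INTER_CUBIC)
cv2.imwrite('pics/c2.png',b)
```

```text
(no output)
```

View pics/c1.png

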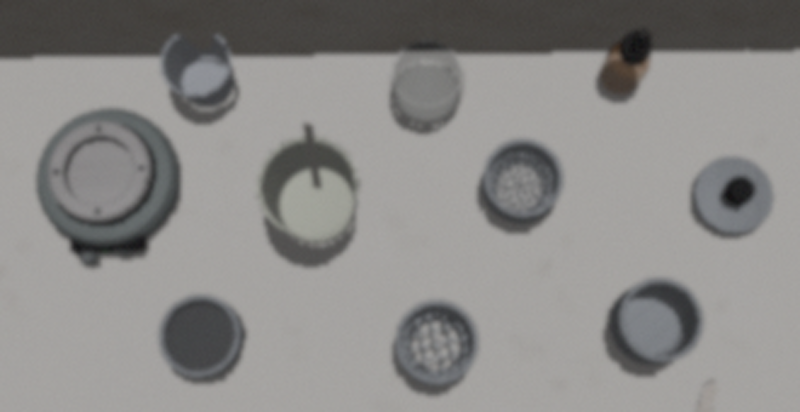

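View pics/c2.png

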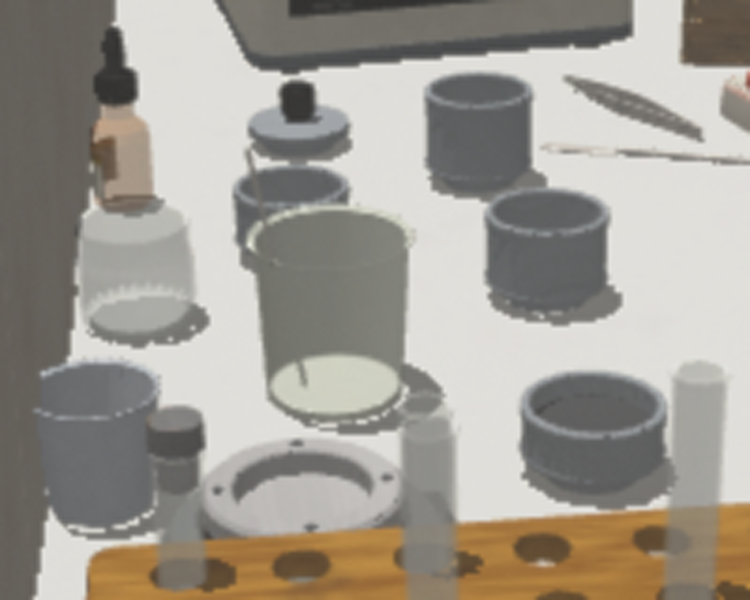

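```bash
cat >> h.py <<'E'
def circ(s,u,v,z,R,w=6,k=4,rt=0.06):
    "circle of radius R mm at height z, near pixel u,v"
    p=plane(s,u,v,z); rp=np.hypot(*(np.array(proj(s,p+[0,R,0]))-proj(s,p-[0,R,0])))/2
    h=int(rp+w+6); u0,v0=int(u)-h,int(v)-h
    c=s['image'][v0:v0+2*h,u0:u0+2*h]; g=cv2.GaussianBlur(cv2.resize(cv2.cvtColor(c,6),None,fx=k,fy=k,interpolation=cv2.INTER_CUBIC),(0,0),2)
    H=cv2.HoughCircles(g,cv2.HOUGH_GRADIENT_ALT,1.5,5,param1=60,param2=0.3,minRadius=int(rp*k*(1-rt)),maxRadius=int(rp*k*(1+rt)))
    if H is None: return rp,[]
    return rp,[(round((x+.5)/k+u0-.5,1),round((y+.5)/k+v0-.5,1),round(q/k,1),plane(s,(x+.5)/k+u0-.5,(y+.5)/k+v0-.5,z).round(1)[:2]) for x,y,q in H.reshape(-1,H.shape[-1])[:4,:3]]
E
python3 - <<'E'
from h import *
s=snap('top')
D=dict(fine=(232.9,313.6,32,30),medium=(364.9,249.7,39,30),coarse=(329.9,315.7,46,30),pan=(421,306.6,54,30),lid=(451.6,255.4,16,30),plate=(192,245.5,44,38),bore=(193.3,246,44,26),housing=(194.8,248.5,29,54))
im=s['image'].copy()
for n,(u,v,z,R) in D.items():
    print(n,plane(s,u,v,z).round(1)[:2],circ(s,u,v,z,R))
    c=plane(s,u,v,z)
    cv2.polylines(im,[np.array([proj(s,c+[R*np.cos(a),R*np.sin(a),0]) for a in np.linspace(0,6.3,40)]).round().astype(int)],0,(0,0,255),1)
cv2.imwrite('pics/o1.png',cv2.resize(im[175:345,150:480],(800,412),interpolation=cv2.INTER_CUBIC))
for n,u,v in(('beaker',280,262),('jar',326,216),('drop',407,208),('cup',234,210)): print(n,plane(s,u,v,0).round())
E
```

```text
fine [427.3 223.7] (np.float64(16.96051624799747), [])
medium [539.4 -12. ] (np.float64(16.659330055789972), [(np.float32(362.6), np.float32(254.4), np.float32(16.3), array([530.8,  -7.7]))])
coarse [421.4  52.5] (np.float64(17.30239499725839), [])
pan [ 435.3 -104.4] (np.float64(17.43500057432589), [])
lid [ 532.2 -173.8] (np.float64(16.27714708698118), [])
plate [548.5 298.9] (np.float64(21.114355300704844), [])
bore [547.6 296.5] (np.float64(14.450401474113471), [])
housing [546.2 297.8] (np.float64(29.505871672234885), [(np.float32(195.4), np.float32(247.9), np.float32(28.8), array([547.3, 296.8]))])
beaker [525. 144.   0.]
jar [614.  57.   0.]
drop [629. -99.   0.]
cup [628. 234.   0.]
```

View pics/o1.png

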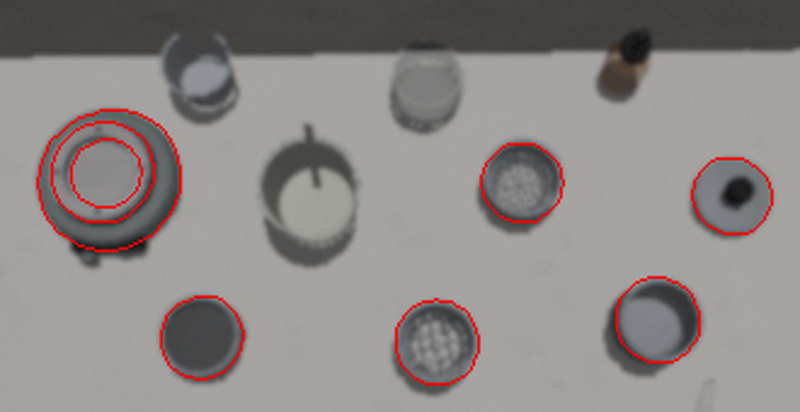

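Run:
```python
from h import *
s=snap('side')
for n,p,c in(('coarse',(421.4,52.5,46),(380.9,236.5)),('fine',(427.3,223.7,32),(393.1,288.5)),('pan',(435.3,-104.4,54),(362.5,204.5)),('lid',(532.2,-173.8,16),(314.5,213.3)),('bore',(547.5,297.5,44),(315.5,310.7))):
    print(n,np.round(proj(s,p),1),c,plane(s,*c,p[2]).round(1))
```

```text
coarse [379.9 234.2] (380.9, 236.5) [421.2  63.6  46. ]
fine [392.6 284.7] (393.1, 288.5) [428.7 236.1  32. ]
pan [361.8 202.3] (362.5, 204.5) [435.5 -90.5  54. ]
lid [313.9 210.5] (314.5, 213.3) [ 531.6 -155.9   16. ]
bore [316.1 305.6] (315.5, 310.7) [548.9 311.5  44. ]
```

Request:
{"method": "move_arm", "body": {"motion": "0 0 10 0 0 21.6;0 0 10 0 0 21.6;0 0 10 0 0 21.6;25.6 46.8 10 0 0 72.6;25.6 46.8 10 0 0 72.6;25.6 46.8 10 0 0 72.6;25.6 46.8 10 0 0 72.6;25.6 46.8 10 0 0 72.6;25.6 46.8 10 0 0 72.6;25.6 46.8 10 0 0 72.6", "fingers": 8.54, "squeeze": 40}}

```text
time: 1.03
tool_pos: [319.3, -315.0, 331.2]
tcp_rot: [-90.0, -0.0, -90.7]
ft_force: [1.1, 0.4, -0.8]
finger_gap: 85.1
```

Request:
{"method": "move_arm", "body": {"motion": "11.6 21.1 0 0 0 0.7;11.6 21.1 0 0 0 0.7;11.6 21.1 0 0 0 0.7;11.6 21.1 0 0 0 0.7;11.6 21.1 0 0 0 0.7;11.6 21.1 0 0 0 0.7;11.6 21.1 0 0 0 0.7;11.6 21.1 -12 0 0 0.7;11.6 21.1 -20 0 0 0.7;11.6 21.1 -25 0 0 0.7"}}

```text
time: 1.87
tool_pos: [435.4, -105.7, 205.5]
tcp_rot: [-89.9, -0.1, -90.3]
ft_force: [-0.3, -0.1, 0.8]
finger_gap: 85.6
```

Run:
```python
from h import *
t=snap('top');s=snap('side');q=readout.sense();p=q['tool_pos'];print(p,q['tcp_rot'])
o=[]
for S in(t,s):
    u,v=map(int,np.round(proj(S,p)));print(u,v)
    im=S['image'].copy()
    if S is s:
        for g in (-49,49): 
            a=proj(S,p+[g,0,0]); cv2.circle(im,tuple(int(round(x)) for x in a),1,(0,0,255),-1)
    o.append(cv2.resize(im[v-60:v+60,u-60:u+60],(400,400),interpolation=cv2.INTER_CUBIC))
cv2.imwrite('pics/g1.png',np.hstack(o))
```

```text
[ 429.41155307 -103.89825709  197.76836346] [-90.81906099   0.28997057 -90.3243134 ]
442 302
365 132
```

View pics/g1.png

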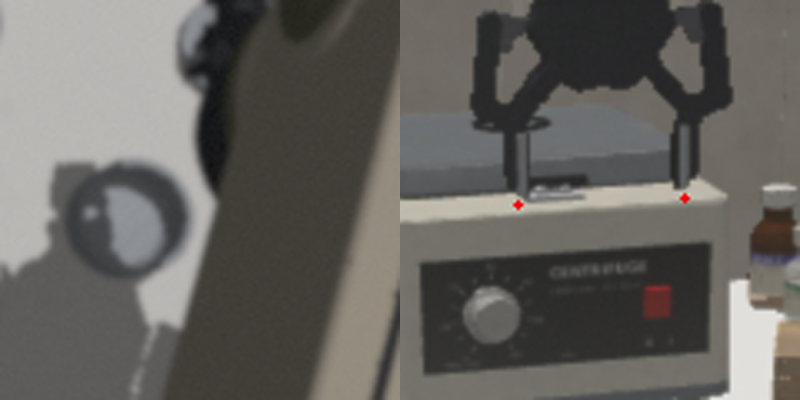

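Request:
{"method": "move_arm", "body": {"motion": "0 0 -4 0 0 0;0 0 -8 0 0 0;0 0 -10 0 0 0;0 0 -10 0 0 0;0 0 -10 0 0 0;0 0 -10 0 0 0"}}

```text
time: 2.47
tool_pos: [437.1, -106.8, 109.9]
tcp_rot: [-89.8, -0.1, -90.3]
ft_force: [0.3, -0.3, 0.5]
finger_gap: 85.1
```

Request:
{"method": "move_arm", "body": {"motion": "-0.2 0.2 -3 0 0 -0.3;-0.2 0.2 -6 0 0 -0.3;-0.2 0.2 -8 0 0 -0.3;-0.2 0.2 -8.8 0 0 -0.3;-0.2 0.2 -8.8 0 0 -0.3;-0.2 0.2 -8.8 0 0 -0.3;-0.2 0.2 -8.8 0 0 -0.3"}}

```text
time: 3.05
tool_pos: [435.1, -104.6, 20.9]
tcp_rot: [-89.8, -0.1, -90.6]
ft_force: [0.5, 0.1, 0.1]
finger_gap: 85.5
```

Run:
```python
from h import *
print(readout.sense()['tool_pos'])
```

```text
[ 435.05698867 -104.6268814    20.87622018]
```

Request:
{"method": "move_arm", "body": {"motion": "0 0 0 0 0 0;0 0 0 0 0 0;0 0 0 0 0 0;0 0 0 0 0 0;0 0 0 0 0 0;0 0 0 0 0 0;0 0 0 0 0 0;0 0 0 0 0 0", "fingers": 5, "squeeze": 40}}

```text
time: 3.72
tool_pos: [434.1, -104.3, 20.1]
tcp_rot: [-89.9, -0.0, -90.6]
ft_force: [-3.0, 1.3, 10.6]
finger_gap: 58.9
```

Request:
{"method": "move_arm", "body": {"motion": "0 0 2 0 0 0;0 0 6 0 0 0;0 0 10 0 0 0;0 0 14 0 0 0;1 4 17 0 0 0;2 8 18 0 0 0;3 12 18 0 0 0;4 16 18 0 0 0;5 20 18 0 0 0;6.4 24 18 0 0 0"}}

```text
time: 4.55
tool_pos: [494.1, 130.3, 198.9]
tcp_rot: [-90.0, 0.0, -90.6]
ft_force: [1.4, -0.9, -1.1]
finger_gap: 58.9
```

Request:
{"method": "move_arm", "body": {"motion": "1.3 4 0 0 0 0;2.6 8 0 0 0 0;3.9 12 0 0 0 0;4.8 15.5 0 0 0 0;4.9 16.2 -2 0 0 0;4.9 16.2 -5 0 0 0;4.9 16.2 -8 0 0 0;4.9 16.2 -9 0 0 0;4.9 16.2 -9 0 0 0;4.9 16.2 -9 0 0 0"}}

```text
time: 5.38
tool_pos: [543.0, 289.8, 108.6]
tcp_rot: [-90.0, -0.0, -90.6]
ft_force: [0.2, -0.3, -0.5]
finger_gap: 59.3
```

Run:
```python
from h import *
t=snap('top');s=snap('side');q=readout.sense();p=q['tool_pos'];print(p,q['tcp_rot'],q['ft_force'],q['finger_gap'])
o=[cv2.resize(t['image'][180:300,140:260],(400,400),interpolation=cv2.INTER_CUBIC),cv2.resize(s['image'][190:350,240:400],(400,400),interpolation=cv2.INTER_CUBIC)]
cv2.imwrite('pics/g2.png',np.hstack(o))
```

```text
[544.73336367 290.47837251 111.00808426] [-8.98108729e+01  8.48420128e-02 -9.06572122e+01] [ 0.33723379  1.14099944 -1.2964518 ] 59.00102474113475
```

View pics/g2.png

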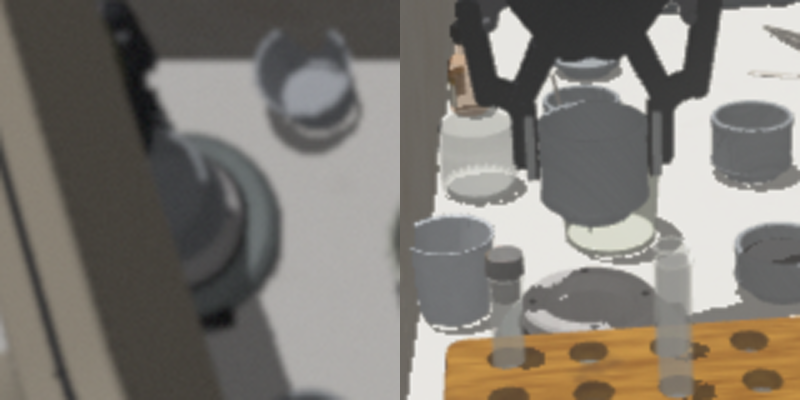

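Request:
{"method": "move_arm", "body": {"motion": "0 0 0 0 0 0;0 0 0 0 0 0;0 0 0 0 0 0"}}

```text
time: 5.73
tool_pos: [544.0, 290.3, 109.8]
tcp_rot: [-89.9, 0.1, -90.6]
ft_force: [-0.2, 0.1, -2.3]
finger_gap: 59.0
```

Request:
{"method": "move_arm", "body": {"motion": "0.35 0.72 0 0 0 0;0.35 0.72 -2 0 0 0;0.35 0.72 -3.5 0 0 0;0.35 0.72 -4 0 0 0;0.35 0.72 -4.3 0 0 0;0.35 0.72 -4.6 0 0 0;0.35 0.72 -4.9 0 0 0;0.35 0.72 -4.9 0 0 0"}}

```text
time: 6.4
tool_pos: [547.3, 298.9, 62.8]
tcp_rot: [-89.9, 0.1, -90.6]
ft_force: [-7.6, 0.1, 13.5]
finger_gap: 59.0
```

Request:
{"method": "move_arm", "body": {"motion": "-0.15 0 0 0 0 0;-0.3 0 0 0 0 0;-0.3 0 -0.2 0 0 0;-0.3 0 -0.2 0 0 0"}}

```text
time: 6.73
tool_pos: [547.0, 299.2, 62.6]
tcp_rot: [-89.6, 0.2, -90.6]
ft_force: [-3.1, 0.2, 16.3]
finger_gap: 59.0
```

Run:
```python
from h import *
t=snap('top');s=snap('side');q=readout.sense();print(q['tool_pos'],q['ft_force'],q['wrist_torque'])
o=[cv2.resize(t['image'][200:290,140:230],(400,400),interpolation=cv2.INTER_CUBIC),cv2.resize(s['image'][230:350,255:375],(400,400),interpolation=cv2.INTER_CUBIC)]
cv2.imwrite('pics/g3.png',np.hstack(o))
```

```text
[547.02213003 299.18548563  62.66344301] [-2.70717882  0.66838428 17.41471609] [-0.34037704  0.67099883 -0.09588853]
```

View pics/g3.png

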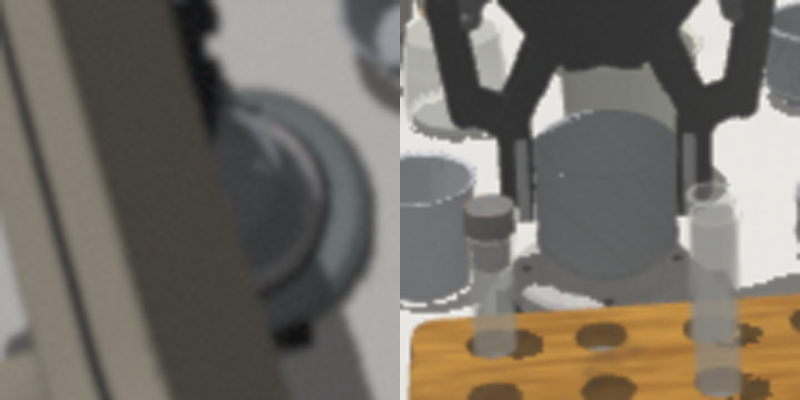

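```bash
cat >> h.py <<'E'
def ring(S,im,c,R,col,a=6):
    cv2.polylines(im,[np.array([np.array(proj(S,np.array(c)+[R*np.cos(t),R*np.sin(t),0]))*a for t in np.linspace(0,6.3,60)]).round().astype(int)],0,col,1)
def pair(fn,rings,bt,bs,a=6):
    o=[]
    for n,(v,u,w) in(('top',bt),('side',bs)):
        S=eyes.snapshot(n);im=cv2.resize(S['image'],None,fx=a,fy=a,interpolation=cv2.INTER_CUBIC)
        for c,R,col in rings: ring(S,im,c,R,col,a)
        o.append(cv2.resize(im[v*a:(v+w)*a,u*a:(u+w)*a],(400,400)))
    cv2.imwrite('pics/'+fn,np.hstack(o))
E
python3 - <<'E'
from h import *
pair('g4.png',[((547,299,97),30,(0,0,255)),((547,299,52),30,(0,0,255)),((547.5,297.5,29),54,(0,255,0)),((547.5,297.5,44),38,(255,255,0))],(200,150,90),(220,255,130))
E
```

```text
(no output)
```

View pics/g4.png

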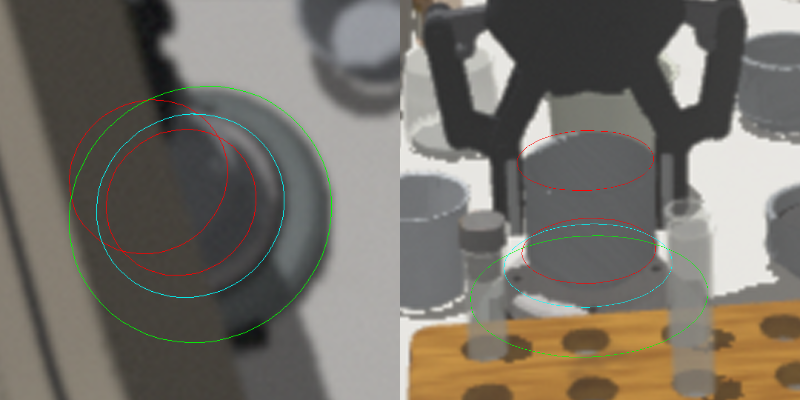

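Request:
{"method": "move_arm", "body": {"motion": "0 0 0.4 0 0 0;0.2 0.4 0.5 0 0 0;0.2 0.4 0.3 0 0 0;0.2 0.4 0 0 0 0;0.2 0.4 -0.3 0 0 0;0.2 0.4 -0.3 0 0 0"}}

```text
time: 7.43
tool_pos: [548.8, 304.0, 57.0]
tcp_rot: [-89.6, 0.3, -90.6]
ft_force: [5.5, 8.4, 5.5]
finger_gap: 59.1
```

Run:
```python
from h import *
q=readout.sense();print(q['tool_pos'],q['tcp_rot'],q['ft_force'],q['wrist_torque'])
```

```text
[548.82132579 303.99566426  56.99792781] [-89.60031037   0.28565319 -90.60997624] [5.47349215 8.35315684 5.49497838] [ 1.21755946 -0.9503155   0.09869891]
```

Request:
{"method": "move_arm", "body": {"motion": "0.1 0.15 0 0 0 0;0.15 0.25 -0.1 0 0 0;0.15 0.25 -0.2 0 0 0;0.15 0.25 -0.3 0 0 0;0.15 0.25 -0.3 0 0 0"}}

```text
time: 7.85
tool_pos: [548.8, 304.4, 54.8]
tcp_rot: [-89.8, 0.1, -90.6]
ft_force: [-7.4, -5.2, 24.9]
finger_gap: 59.2
```

Run:
```python
from h import *
q=readout.sense();print(q['tool_pos'],q['tcp_rot'],q['ft_force'],q['wrist_torque'])
```

```text
[548.81595579 304.36893367  54.79213403] [-8.98272345e+01  6.03720005e-02 -9.06285484e+01] [-7.38734533 -5.23898137 24.87369317] [-0.34345781  1.11340057  0.10596491]
```

Request:
{"method": "move_arm", "body": {"motion": "0 0 0.1 0 0 0;0 0 0.1 0 0 0;0 0 0.1 0 0 0;0 0 0.1 0 0 0;0 0 0.1 0 0 0;0 0 2 0 0 0;0 0 5 0 0 0;0 0 8 0 0 0;0 0 12 0 0 0;0 0 16 0 0 0", "fingers": 8.54}}

```text
time: 8.68
tool_pos: [546.2, 303.3, 211.3]
tcp_rot: [-90.2, -0.1, -90.6]
ft_force: [0.8, 0.9, -0.6]
finger_gap: 85.3
```

Request:
{"method": "move_arm", "body": {"motion": "-3 -4 0 0 0 0;-6 -8 0 0 0 0;-9 -8 0 0 0 0;-12 -8 0 0 0 0;-12 -8 0 0 0 0;-12 -8 0 0 0 0"}}

```text
time: 9.18
tool_pos: [426.0, 223.6, 211.1]
tcp_rot: [-90.0, 0.0, -90.6]
ft_force: [-0.4, 0.7, 0.1]
finger_gap: 85.2
```

Run:
```python
from h import *
q=readout.sense();print(q['tool_pos'],q['tcp_rot'],q['ft_force'])
pair('g5.png',[((547.5,297.5,29),54,(0,255,0)),((547.5,297.5,89),30,(0,0,255)),((548.8,304.4,89),30,(255,0,255)),((427.3,223.7,32),30,(0,255,0)),((421.4,52.5,46),30,(0,255,0))],(200,150,200),(190,255,170))
```

```text
[426.0460501  223.57756165 211.09760928] [-8.99914075e+01  3.10042357e-03 -9.06067126e+01] [-0.40456119  0.74483332  0.05535407]
```

View pics/g5.png

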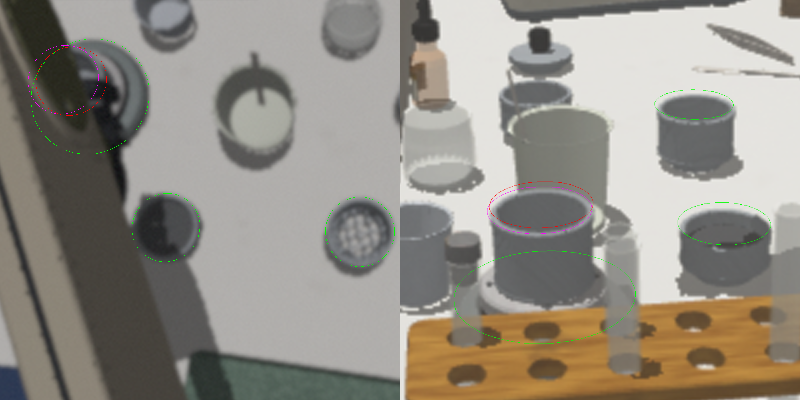

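Request:
{"method": "move_arm", "body": {"motion": "0.2 0.5 0 0 0 60;0.2 0.5 0 0 0 60;0.2 0.5 0 0 0 60;0.2 0.5 0 0 0 60;0.2 0.5 0 0 0 60;0.2 0.5 0 0 0 60;0.2 0.5 0 0 0 60;0.2 0.5 0 0 0 60;0.2 0.5 0 0 0 60;0.2 0.5 0 0 0 60"}}

```text
time: 10.12
tool_pos: [430.2, 229.0, 211.2]
tcp_rot: [-90.0, 0.0, -30.5]
ft_force: [1.5, 0.1, -0.6]
finger_gap: 85.6
```

Request:
{"method": "move_arm", "body": {"motion": "0 0 -3 0 0 30.6;0 0 -6 0 0 30.6;0 0 -9 0 0 30.6;0 0 -11 0 0 30.6;0 0 -12 0 0 30.6;0 0 -12 0 0 30.6;0 0 -12 0 0 30.6"}}

```text
time: 10.7
tool_pos: [429.3, 228.8, 90.8]
tcp_rot: [-90.0, 0.1, -0.2]
ft_force: [0.8, 0.4, 0.0]
finger_gap: 85.1
```

Run:
```python
from h import *
q=readout.sense();p=q['tool_pos'];print(p,q['tcp_rot'],q['ft_force'])
pair('g6.png',[((549,304.4,89),30,(0,0,255)),((427.3,223.7,32),30,(0,255,0)),((428.5,232,32),30,(0,0,255)),(p,42.7,(255,0,255))],(220,150,140),(200,280,140))
```

```text
[429.30727903 228.76068311  90.84107669] [-9.00349597e+01  7.83859966e-02 -2.20226828e-01] [0.80901591 0.42358334 0.03557258]
```

View pics/g6.png

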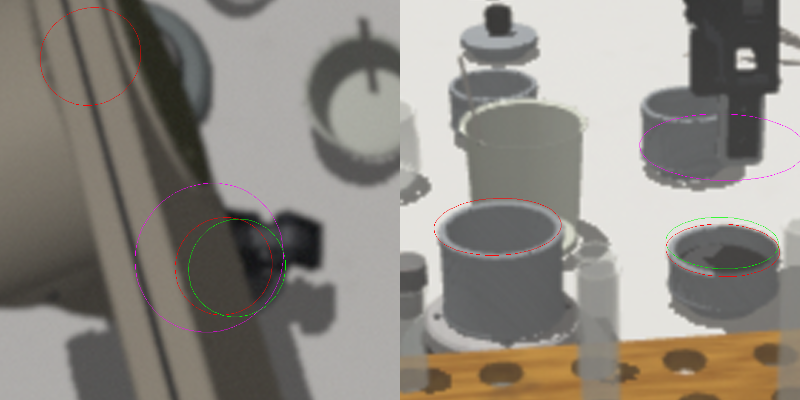

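Request:
{"method": "move_arm", "body": {"motion": "-0.1 0.35 -3 0 0 0;-0.1 0.35 -6 0 0 0;-0.1 0.35 -7.6 0 0 0;-0.1 0.35 -8 0 0 0;-0.1 0.35 -8 0 0 0;-0.1 0.35 -8 0 0 0"}}

```text
time: 11.3
tool_pos: [429.6, 232.9, 13.0]
tcp_rot: [-90.0, -0.1, -0.1]
ft_force: [1.3, -0.9, 0.6]
finger_gap: 85.6
```

Request:
{"method": "move_arm", "body": {"motion": "0 0 0 0 0 0;0 0 0 0 0 0;0 0 0 0 0 0;0 0 0 0 0 0;0 0 0 0 0 0;0 0 0 0 0 0;0 0 0 0 0 0;0 0 0 0 0 0", "fingers": 5, "squeeze": 40}}

```text
time: 11.97
tool_pos: [429.8, 232.8, 13.5]
tcp_rot: [-89.9, -0.2, -0.0]
ft_force: [-1.9, -1.7, 11.1]
finger_gap: 58.1
```

Request:
{"method": "move_arm", "body": {"motion": "0 0 2 0 0 0;0 0 6 0 0 0;0 0 10 0 0 0;1 0.6 14 0 0 0;5 3 15 0 0 0;9 5.4 15 0 0 0;12 7.2 15 0 0 0;12 7.2 14 0 0 0;12 7.2 12 0 0 0;12 7.2 10 0 0 0"}}

```text
time: 12.8
tool_pos: [549.6, 305.1, 111.5]
tcp_rot: [-90.0, -0.1, -0.0]
ft_force: [-0.3, -1.0, -1.4]
finger_gap: 58.2
```

Request:
{"method": "move_arm", "body": {"motion": "0 0 0 0 0 0;0 0 0 0 0 0;0 0 0 0 0 0"}}

```text
time: 13.05
tool_pos: [548.6, 304.5, 112.8]
tcp_rot: [-90.0, -0.1, -0.0]
ft_force: [-0.2, -0.8, -1.2]
finger_gap: 58.1
```

Run:
```python
from h import *
q=readout.sense();p=q['tool_pos'];print(p,q['tcp_rot'],q['ft_force'],q['wrist_torque'],q['finger_gap'])
b=p-[0,0,13.5]
pair('g7.png',[((548.9,304.8,89),30,(0,0,255)),(b+[0,0,32],30,(0,255,0)),(b+[0,0,9],30,(0,255,0))],(220,150,140),(200,255,130))
```

```text
[548.61293107 304.53413012 112.7611669 ] [-8.99655866e+01 -6.81748173e-02 -3.39554518e-02] [-0.22793683 -0.80409812 -1.24832211] [ 0.01320172 -0.01472254 -0.00575772] 58.07732667303649
```

View pics/g7.png

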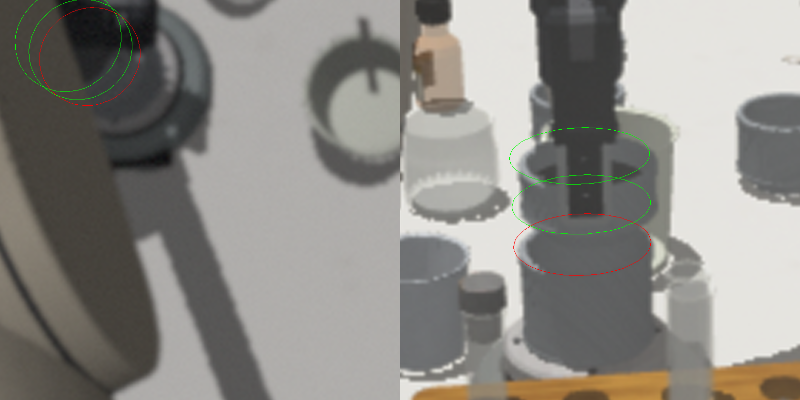

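Request:
{"method": "move_arm", "body": {"motion": "0.2 0.1 -0.5 0 0 0;0.2 0.1 -0.9 0 0 0;0.2 0.1 -1.2 0 0 0;0.2 0.1 -1.4 0 0 0;0.2 0.1 -1.6 0 0 0;0.2 0.1 -1.6 0 0 0"}}

```text
time: 13.65
tool_pos: [550.5, 305.0, 95.3]
tcp_rot: [-90.0, -0.0, -0.0]
ft_force: [0.9, -0.4, 0.1]
finger_gap: 58.0
```

```bash
cat > st.py <<'E'
from h import *
q=readout.sense();print(*[np.round(q[k],2) for k in('tool_pos','tcp_rot','ft_force','wrist_torque')],round(q['finger_gap'],1))
E
python3 st.py
```

```text
[550.47 304.96  95.31] [-9.002e+01 -2.000e-02 -4.000e-02] [ 0.9  -0.45  0.07] [-0.14 -0.1  -0.  ] 58.0
```

Request:
{"method": "move_arm", "body": {"motion": "0 0 -0.1 0 0 0;0 0 -0.2 0 0 0;0 0 -0.3 0 0 0;0 0 -0.4 0 0 0;0 0 -0.4 0 0 0"}}

```text
time: 14.07
tool_pos: [551.0, 304.6, 93.5]
tcp_rot: [-90.1, -0.1, -0.0]
ft_force: [-5.0, -9.5, 16.2]
finger_gap: 57.9
```

Request:
{"method": "move_arm", "body": {"motion": "0 0 0.2 0 0 0;0 0 0.2 0 0 0;0 0 0.2 0 0 0;0 0 0.2 0 0 0;0 0 0.2 0 0 0;0 0 2 0 0 0;0 0 5 0 0 0;0 0 9 0 0 0;0 -4 12 0 0 0;0 -8 12 0 0 0", "fingers": 8.54}}

```text
time: 14.9
tool_pos: [552.6, 233.2, 217.4]
tcp_rot: [-89.8, -0.5, 0.2]
ft_force: [1.1, -1.4, 0.2]
finger_gap: 85.4
```

Request:
{"method": "move_arm", "body": {"motion": "0 -4 0 0 0 0;-0.3 -8 0 0 0 0;-0.6 -12 0 0 0 0;-0.9 -16 0 0 0 0;-1.2 -20 0 0 0 0;-1.2 -22.5 0 0 0 0;-1.2 -22.5 0 0 0 0;-1.2 -22.5 -3 0 0 0;-1.2 -22.5 -5 0 0 0;-1.2 -22.5 -5 0 0 0"}}

```text
time: 15.73
tool_pos: [535.2, 6.1, 155.7]
tcp_rot: [-89.9, 0.4, -0.1]
ft_force: [-1.0, -0.7, -1.7]
finger_gap: 85.3
```

```bash
python3 st.py
python3 - <<'E'
from h import *
S=eyes.snapshot('side'); print(plane(S,312.6,230,39))
pair('g8.png',[((547,304.8,112),30,(0,0,255)),((538.5,-4,39),30,(0,255,0)),((420.5,60,46),30,(0,255,0)),((531.5,-166,16),30,(0,255,0))],(220,160,140),(170,260,150))
E
```

```text
[535.22   6.08 155.74] [-8.994e+01  4.300e-01 -5.000e-02] [-0.98 -0.66 -1.73] [-0.03  0.04  0.04] 85.3
[540.93979509  -0.70014179  39.        ]
```

View pics/g8.png

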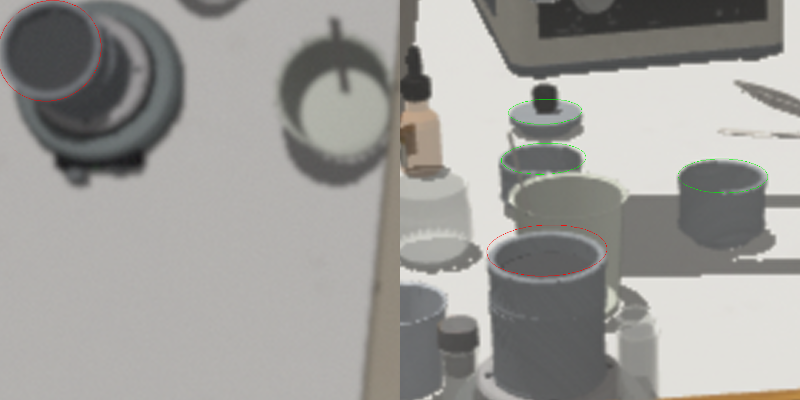

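Run:
```python
from h import *
S=eyes.snapshot('top');a=8;o=[]
for rings in ([], [((547.5,297.5,29),54,(0,255,0)),((547.5,297.5,44),38,(0,255,0)),((547.5,297.5,112),30,(0,255,0)),((547.5,304.8,29),54,(0,0,255)),((547.5,304.8,44),38,(0,0,255)),((547.5,304.8,112),30,(0,0,255))]):
    im=cv2.resize(S['image'],None,fx=a,fy=a,interpolation=cv2.INTER_CUBIC)
    im=cv2.convertScaleAbs(im,alpha=1.5)
    for c,R,col in rings: ring(S,im,c,R,col,a)
    o.append(cv2.resize(im[210*a:290*a,148*a:228*a],(400,400)))
cv2.imwrite('pics/g9.png',np.hstack(o))
```

```text
(no output)
```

View pics/g9.png

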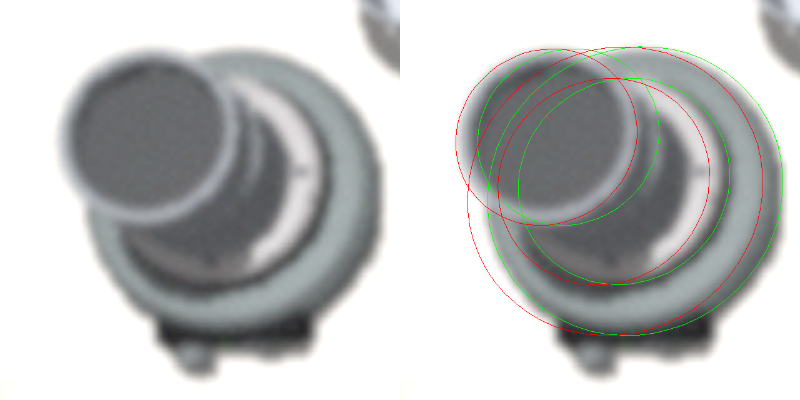

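Request:
{"method": "move_arm", "body": {"motion": "0.3 -1.3 -3 0 0 0;0.3 -1.3 -6 0 0 0;0.3 -1.3 -7 0 0 0;0.3 -1.3 -7 0 0 0;0.3 -1.3 -7 0 0 0"}}

```text
time: 16.35
tool_pos: [541.6, -7.1, 91.8]
tcp_rot: [-90.0, -0.0, -0.0]
ft_force: [0.6, 0.3, 0.2]
finger_gap: 85.5
```

Request:
{"method": "move_arm", "body": {"motion": "-0.3 0 -3 0 0 0;-0.3 0 -6 0 0 0;-0.3 0 -7.2 0 0 0;-0.3 0 -7.6 0 0 0;-0.3 0 -7.6 0 0 0;-0.3 0 -7.6 0 0 0"}}

```text
time: 16.85
tool_pos: [539.8, -7.5, 16.8]
tcp_rot: [-90.0, -0.1, -0.0]
ft_force: [0.8, 0.2, 0.0]
finger_gap: 85.5
```

Request:
{"method": "move_arm", "body": {"motion": "0 0 0 0 0 0;0 0 0 0 0 0;0 0 0 0 0 0;0 0 0 0 0 0;0 0 0 0 0 0;0 0 0 0 0 0;0 0 0 0 0 0;0 0 0 0 0 0", "fingers": 5}}

```text
time: 17.52
tool_pos: [539.8, -7.7, 16.7]
tcp_rot: [-90.0, -0.2, -0.0]
ft_force: [-1.3, -0.5, 6.4]
finger_gap: 58.0
```

Request:
{"method": "move_arm", "body": {"motion": "0 0 2 0 0 0;0 0 6 0 0 0;0 0 10 0 0 0;0 0 14 0 0 0;0 2 16 0 0 0;0 6 16 0 0 0;0.3 10 16 0 0 0;0.4 14 16 0 0 0;0.6 18 16 0 0 0;0.8 22 16 0 0 0"}}

```text
time: 18.35
tool_pos: [546.1, 214.5, 175.7]
tcp_rot: [-90.0, -0.1, -0.0]
ft_force: [1.4, 0.3, -0.8]
finger_gap: 57.9
```

Request:
{"method": "move_arm", "body": {"motion": "0 4 0 0 0 0;0 8 0 0 0 0;0 9.2 0 0 0 0;0 9.2 -1 0 0 0;0 9.2 -3 0 0 0;0 9.2 -3.5 0 0 0;0 9.2 -3.5 0 0 0;0 9.2 -3.5 0 0 0"}}

```text
time: 19.02
tool_pos: [546.0, 303.4, 139.5]
tcp_rot: [-90.0, 0.1, -0.1]
ft_force: [0.1, 0.9, -0.4]
finger_gap: 57.7
```

```bash
python3 st.py
python3 - <<'E'
from h import *
p=readout.sense()['tool_pos'];b=p-[0,0,16.7]
pair('g10.png',[((547,304.2,112),30,(0,0,255)),(b+[0,0,39],30,(0,255,0)),(b+[0,0,9],30,(0,255,0))],(210,148,80),(170,255,120))
E
```

```text
[546.03 303.37 139.46] [-9.004e+01  7.000e-02 -1.000e-01] [ 0.06  0.94 -0.4 ] [-0.01  0.04  0.04] 57.7
```

View pics/g10.png

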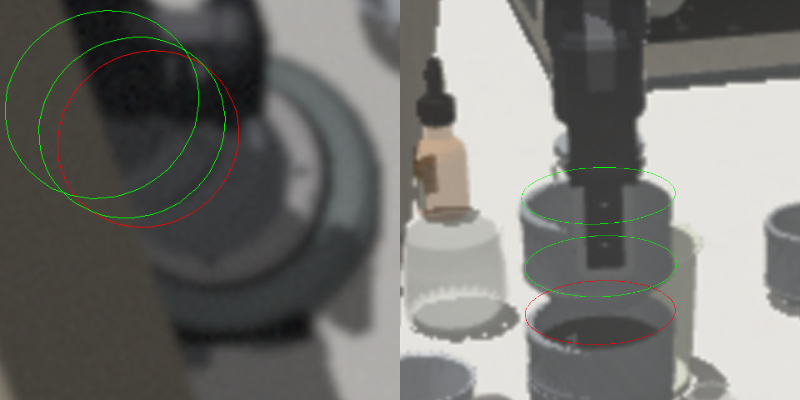

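Request:
{"method": "move_arm", "body": {"motion": "-0.15 0.05 -0.5 0 0 0;-0.15 0.05 -0.9 0 0 0;-0.15 0.05 -1.2 0 0 0;-0.15 0.05 -1.4 0 0 0;-0.15 0.05 -1.6 0 0 0;-0.15 0.05 -1.6 0 0 0"}}

```text
time: 19.62
tool_pos: [544.5, 304.9, 123.1]
tcp_rot: [-90.0, 0.0, -0.0]
ft_force: [0.6, 0.4, -1.7]
finger_gap: 58.1
```

```bash
python3 st.py
```

```text
[544.52 304.95 123.14] [-9.002e+01  3.000e-02 -3.000e-02] [ 0.63  0.4  -1.69] [-0.02  0.   -0.04] 58.1
```

Request:
{"method": "move_arm", "body": {"motion": "0 0 -0.1 0 0 0;0 0 -0.2 0 0 0;0 0 -0.3 0 0 0;0 0 -0.45 0 0 0;0 0 -0.45 0 0 0"}}

```text
time: 20.03
tool_pos: [545.2, 305.2, 119.8]
tcp_rot: [-90.0, -0.1, -0.0]
ft_force: [0.7, 0.3, 2.5]
finger_gap: 58.3
```

Request:
{"method": "move_arm", "body": {"motion": "0 0 -0.1 0 0 0;0 0 -0.15 0 0 0;0 0 -0.15 0 0 0"}}

```text
time: 20.28
tool_pos: [545.4, 305.2, 119.7]
tcp_rot: [-90.0, -0.1, -0.0]
ft_force: [-3.0, -2.1, 9.9]
finger_gap: 57.8
```

Request:
{"method": "move_arm", "body": {"motion": "0 0 0.2 0 0 0;0 0 0.2 0 0 0;0 0 0.2 0 0 0;0 0 0.2 0 0 0;0 0 0.2 0 0 0;0 0 2 0 0 0;0 0 5 0 0 0;0 0 8 0 0 0;-2 -3 9 0 0 0;-4 -6.5 9 0 0 0", "fingers": 8.54}}

```text
time: 21.12
tool_pos: [506.6, 241.6, 211.6]
tcp_rot: [-89.9, -0.3, 0.1]
ft_force: [0.3, -1.2, 1.1]
finger_gap: 85.1
```

Request:
{"method": "move_arm", "body": {"motion": "-2 -3.5 0 0 0 0;-4 -7 0 0 0 0;-6 -10.5 0 0 0 0;-8 -14 0 0 0 0;-8.5 -18 -2 0 0 0;-8.5 -18 -6 0 0 0;-8.5 -18 -9 0 0 0;-8.5 -18 -11 0 0 0;-8.5 -18 -11 0 0 0;-8.5 -18 -11 0 0 0"}}

```text
time: 21.95
tool_pos: [418.7, 60.0, 97.0]
tcp_rot: [-90.0, 0.2, -0.0]
ft_force: [1.2, -0.4, 0.0]
finger_gap: 85.1
```

Request:
{"method": "move_arm", "body": {"motion": "0 0 0 0 0 0;0 0 0 0 0 0"}}

```text
time: 22.12
tool_pos: [421.3, 60.3, 99.8]
tcp_rot: [-90.0, -0.2, -0.0]
ft_force: [0.2, -0.5, 0.5]
finger_gap: 85.4
```

Request:
{"method": "move_arm", "body": {"motion": "0 -0.3 -3 0 0 0;0 -0.3 -6 0 0 0;0 -0.3 -7.5 0 0 0;0 -0.3 -7.9 0 0 0;0 -0.3 -7.9 0 0 0;0 -0.3 -7.9 0 0 0"}}

```text
time: 22.62
tool_pos: [421.1, 57.2, 20.4]
tcp_rot: [-90.0, -0.1, -0.0]
ft_force: [1.7, -0.2, -0.0]
finger_gap: 85.3
```

Request:
{"method": "move_arm", "body": {"motion": "0 0 0 0 0 0;0 0 0 0 0 0;0 0 0 0 0 0;0 0 0 0 0 0;0 0 0 0 0 0;0 0 0 0 0 0;0 0 0 0 0 0;0 0 0 0 0 0", "fingers": 5}}

```text
time: 23.28
tool_pos: [421.4, 57.0, 20.8]
tcp_rot: [-90.0, -0.2, -0.0]
ft_force: [-2.8, -0.5, 10.7]
finger_gap: 58.5
```

Request:
{"method": "move_arm", "body": {"motion": "0 0 2 0 0 0;0 0 6 0 0 0;0 0 10 0 0 0;0 0 14 0 0 0;0 0 17 0 0 0;1.5 3 18 0 0 0;3.5 7 18 0 0 0;5 10 18 0 0 0;6.5 13 18 0 0 0;8 16 18 0 0 0"}}

```text
time: 24.12
tool_pos: [500.4, 218.9, 199.6]
tcp_rot: [-90.0, -0.1, -0.0]
ft_force: [0.5, -0.6, -1.3]
finger_gap: 58.5
```

Request:
{"method": "move_arm", "body": {"motion": "1.5 3 0 0 0 0;3 6 0 0 0 0;4.5 8.8 0 0 0 0;4.5 8.8 -1 0 0 0;4.5 8.8 -2 0 0 0;4.5 8.8 -2.5 0 0 0;4.5 8.8 -2.5 0 0 0;4.5 8.8 -2.5 0 0 0"}}

```text
time: 24.78
tool_pos: [544.1, 303.9, 173.4]
tcp_rot: [-90.0, 0.1, -0.1]
ft_force: [-0.0, -0.3, -1.8]
finger_gap: 58.7
```

```bash
python3 st.py
python3 - <<'E'
from h import *
p=readout.sense()['tool_pos'];b=p-[0,0,20.8]
pair('g11.png',[((546,304.6,142),30,(0,0,255)),(b+[0,0,46],30,(0,255,0)),(b+[0,0,9],30,(0,255,0))],(210,148,80),(140,255,120))
E
```

```text
[544.14 303.95 173.44] [-9.004e+01  6.000e-02 -8.000e-02] [-0.03 -0.32 -1.76] [ 0.06 -0.08  0.02] 58.7
```

View pics/g11.png

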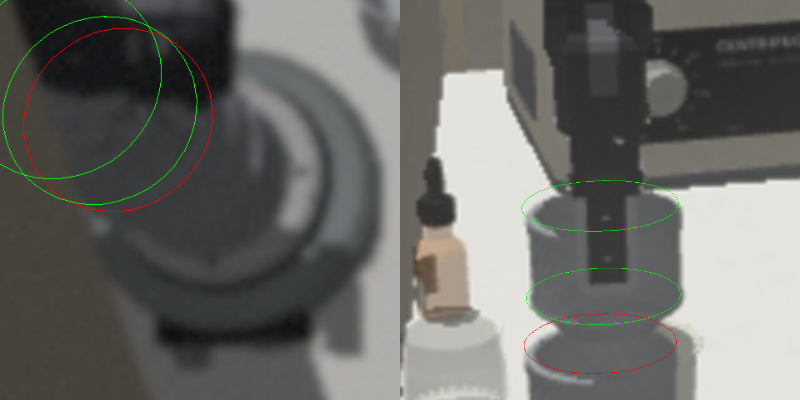

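Request:
{"method": "move_arm", "body": {"motion": "0.1 0 -0.5 0 0 0;0.1 0 -0.9 0 0 0;0.1 0 -1.2 0 0 0;0.1 0 -1.4 0 0 0;0.1 0 -1.6 0 0 0;0.1 0 -1.8 0 0 0;0.1 0 -2 0 0 0;0.1 0 -2 0 0 0"}}

```text
time: 25.55
tool_pos: [546.1, 305.1, 154.0]
tcp_rot: [-90.0, -0.1, -0.0]
ft_force: [1.3, -1.0, -0.7]
finger_gap: 59.1
```

Request:
{"method": "move_arm", "body": {"motion": "0 0 -0.1 0 0 0;0 0 -0.2 0 0 0;0 0 -0.2 0 0 0"}}

```text
time: 25.8
tool_pos: [546.5, 305.2, 153.9]
tcp_rot: [-90.0, -0.1, -0.0]
ft_force: [-3.4, -1.9, 11.3]
finger_gap: 58.8
```

Request:
{"method": "move_arm", "body": {"motion": "0 0 0.2 0 0 0;0 0 0.2 0 0 0;0 0 0.2 0 0 0;0 0 0.2 0 0 0;0 0 0.2 0 0 0;0 0 2 0 0 0;0 0 5 0 0 0;0 0 8 0 0 0;0 -4 8.5 0 0 0;-0.3 -8 8.5 0 0 0", "fingers": 8.54}}

```text
time: 26.63
tool_pos: [544.3, 226.3, 240.4]
tcp_rot: [-89.9, -0.3, 0.2]
ft_force: [0.9, -0.5, -0.6]
finger_gap: 85.6
```

Request:
{"method": "move_arm", "body": {"motion": "0 -4 0 0 0 0;0 -8 0 0 0 0;-0.3 -12 0 0 0 0;-0.5 -16 0 0 0 0;-0.6 -20 0 0 0 0;-0.8 -24 0 0 0 0;-1 -28 0 0 0 0;-1.2 -32 0 0 0 0;-1.2 -36 0 0 0 0;-1.2 -38.5 0 0 0 0"}}

```text
time: 27.47
tool_pos: [530.0, -163.6, 236.6]
tcp_rot: [-90.1, 0.0, -0.1]
ft_force: [0.2, 0.5, -0.4]
finger_gap: 85.4
```

Request:
{"method": "move_arm", "body": {"motion": "0 0 -4 0 0 0;0 0 -8 0 0 0;0 0 -12 0 0 0;0 0 -14 0 0 0;0 0 -14 0 0 0;0 0 -14 0 0 0"}}

```text
time: 27.97
tool_pos: [529.6, -159.5, 95.6]
tcp_rot: [-89.9, 0.2, -0.0]
ft_force: [0.6, -0.9, 1.0]
finger_gap: 85.5
```

```bash
python3 st.py
python3 - <<'E'
from h import *
pair('g12.png',[((531.5,-170,16),30,(0,255,0)),((546.5,304.8,179),30,(0,0,255)),((546.5,304.8,142),30,(0,0,255))],(190,140,120),(140,255,120))
E
```

```text
[ 529.61 -159.52   95.64] [-8.993e+01  1.700e-01 -3.000e-02] [ 0.56 -0.92  0.98] [-0.03 -0.07  0.02] 85.5
```

Request:
{"method": "move_arm", "body": {"motion": "0.15 -0.8 -3 0 0 0;0.15 -0.8 -6 0 0 0;0.15 -0.8 -7 0 0 0;0.15 -0.8 -7 0 0 0;0.15 -0.8 -7 0 0 0;0.15 -0.8 -7 0 0 0", "fingers": 5}}

```text
time: 28.57
tool_pos: [534.0, -168.5, 29.4]
tcp_rot: [-90.1, -0.2, -0.0]
ft_force: [-0.1, 0.0, -0.0]
finger_gap: 50.1
```

Request:
{"method": "move_arm", "body": {"motion": "-0.25 0 -0.5 0 0 0;-0.25 0 -0.85 0 0 0;-0.25 0 -0.85 0 0 0;-0.25 0 -0.85 0 0 0"}}

```text
time: 28.9
tool_pos: [529.6, -167.9, 18.3]
tcp_rot: [-90.0, 0.0, -0.0]
ft_force: [0.0, 1.0, -0.1]
finger_gap: 50.0
```

Request:
{"method": "move_arm", "body": {"motion": "0 0 0 0 0 0;0 0 0 0 0 0;0 0 0 0 0 0;0 0 0 0 0 0;0 0 0 0 0 0;0 0 0 0 0 0;0 0 0 0 0 0;0 0 0 0 0 0;0 0 0 0 0 0", "fingers": 1}}

```text
time: 29.65
tool_pos: [530.1, -168.2, 18.7]
tcp_rot: [-90.0, -0.0, -0.0]
ft_force: [-0.6, -0.4, 5.4]
finger_gap: 18.3
```

Request:
{"method": "move_arm", "body": {"motion": "0 0 2 0 0 0;0 0 5 0 0 0;0 0 9 0 0 0;0 0 13 0 0 0;0 0 17 0 0 0;0 1 20 0 0 0;0.2 5 20 0 0 0;0.3 9 20 0 0 0;0.5 13 20 0 0 0;0.6 17 20 0 0 0"}}

```text
time: 30.48
tool_pos: [535.1, 3.7, 217.7]
tcp_rot: [-90.0, 0.0, -0.1]
ft_force: [0.8, 0.2, -1.1]
finger_gap: 18.6
```

Request:
{"method": "move_arm", "body": {"motion": "0.2 4 0 0 0 0;0.3 8 0 0 0 0;0.5 12 0 0 0 0;0.6 16 0 0 0 0;0.7 20 0 0 0 0;0.8 24 0 0 0 0;0.9 28 0 0 0 0;0.9 30 0 0 0 0;0.9 30.3 0 0 0 0;0.9 30.3 0 0 0 0"}}

```text
time: 31.32
tool_pos: [543.8, 306.3, 216.9]
tcp_rot: [-90.0, 0.1, 0.1]
ft_force: [0.3, -0.9, -1.1]
finger_gap: 18.5
```

Request:
{"method": "move_arm", "body": {"motion": "0 0 0 0 0 0;0 0 0 0 0 0;0 0 0 0 0 0"}}

```text
time: 31.57
tool_pos: [545.0, 303.6, 218.2]
tcp_rot: [-90.0, 0.0, -0.1]
ft_force: [-0.4, -0.8, -2.0]
finger_gap: 18.2
```

```bash
python3 st.py
python3 - <<'E'
from h import *
S=eyes.snapshot('side')
im=S['image']; 
# x-centre of silhouettes per row: lid disc and sieve walls against their surround
for z in (223,226,175,165,155,130,120):
    u,v=proj(S,(546,304.8+30 if z<200 else 334,z)); v=int(v); u=int(u)
    row=cv2.cvtColor(im[v-1:v+2],6).mean(0)[u-35:u+36].astype(int)
    print(z,u,v,' '.join(map(str,row)))
E
```

```text
[545.01 303.58 218.17] [-9.002e+01  1.000e-02 -1.300e-01] [-0.36 -0.75 -1.97] [-0.01 -0.02 -0.01] 18.2
223 313 190 224 224 224 224 224 224 224 224 224 224 223 222 214 197 180 171 169 167 167 167 168 168 167 155 109 92 88 84 88 98 99 98 91 90 90 90 91 91 94 94 94 94 95 98 99 97 91 90 90 90 90 90 90 90 91 91 93 104 125 115 114 114 114 115 115 116 116 112 110 108 109
226 313 187 224 223 223 223 224 224 224 224 224 223 223 223 224 223 223 222 214 198 137 155 151 151 153 154 145 134 91 61 77 96 96 80 57 53 54 54 54 54 55 54 55 54 61 86 98 98 93 91 93 100 100 98 100 108 109 115 114 114 114 113 114 115 116 115 115 114 114 114 113 114 115
175 315 227 224 224 224 224 225 224 224 224 224 224 224 224 215 134 95 93 95 97 99 103 109 109 112 117 119 124 125 102 110 115 115 112 98 96 95 96 96 96 96 96 97 97 97 96 96 97 97 97 96 96 96 96 96 96 94 93 94 119 196 223 224 224 224 225 225 225 225 225 225 225 225
165 315 235 207 211 217 222 225 225 224 224 224 224 224 224 219 166 108 98 98 98 95 96 97 96 97 96 96 96 96 97 97 98 97 98 97 97 97 97 97 97 96 96 96 96 96 96 96 96 96 96 96 96 96 96 96 96 95 95 95 110 169 221 224 224 225 225 224 225 224 224 225 225 225
155 315 242 176 172 167 165 178 208 223 225 224 224 224 224 221 190 115 100 99 100 100 99 99 99 98 98 96 96 96 96 96 96 96 97 97 97 97 98 97 97 97 96 96 97 97 96 97 96 96 96 96 97 96 97 96 96 96 94 94 94 100 123 132 134 150 192 204 201 221 223 223 224 224
130 316 260 174 180 177 171 162 168 193 220 222 224 224 221 190 112 99 98 94 96 96 94 94 95 94 94 94 95 95 94 95 95 95 95 95 95 95 95 95 96 96 96 96 96 95 95 95 95 95 95 95 95 94 94 93 94 93 94 103 127 130 131 130 137 180 222 225 225 225 225 225 225 225
120 316 267 123 120 119 118 126 154 130 132 165 199 220 197 132 112 106 101 99 98 99 99 98 97 96 96 94 94 94 95 95 95 95 96 96 96 96 96 95 95 95 95 95 95 95 96 95 95 95 96 95 95 94 94 94 93 93 95 105 125 130 130 129 140 202 223 225 225 225 225 225 225 225
```

Request:
{"method": "move_arm", "body": {"motion": "0 0.1 -0.6 0 0 0;0 0.1 -1.2 0 0 0;0 0.1 -1.6 0 0 0;0 0.1 -1.9 0 0 0;0 0.1 -2.2 0 0 0;0 0.1 -2.4 0 0 0;0 0.1 -2.6 0 0 0;0 0.1 -2.8 0 0 0;0 0.1 -2.8 0 0 0"}}

```text
time: 32.37
tool_pos: [544.6, 306.0, 189.8]
tcp_rot: [-90.0, 0.0, -0.0]
ft_force: [-0.6, 0.8, -0.6]
finger_gap: 18.0
```

Request:
{"method": "move_arm", "body": {"motion": "0 0 -0.1 0 0 0;0 0 -0.2 0 0 0;0 0 -0.3 0 0 0;0 0 -0.3 0 0 0"}}

```text
time: 32.7
tool_pos: [545.3, 306.3, 188.7]
tcp_rot: [-90.0, -0.1, -0.0]
ft_force: [-2.4, -0.4, 5.8]
finger_gap: 18.4
```

Request:
{"method": "move_arm", "body": {"motion": "0 0 -0.15 0 0 0;0 0 -0.3 0 0 0;0 0 -0.3 0 0 0"}}

```text
time: 32.95
tool_pos: [546.5, 306.7, 188.7]
tcp_rot: [-89.9, -0.3, -0.0]
ft_force: [-4.5, -2.5, 17.7]
finger_gap: 18.0
```

Request:
{"method": "move_arm", "body": {"motion": "0 0 0.3 0 0 0;0 0 0.3 0 0 0;0 0 0.3 0 0 0;0 0 0.3 0 0 0;0 0 0.3 0 0 0;0 0 0.3 0 0 0;0 0 2 0 0 0;0 0 5 0 0 0;0 0 8 0 0 0;0 0 10 0 0 0", "fingers": 5}}

```text
time: 33.78
tool_pos: [545.1, 306.3, 287.0]
tcp_rot: [-89.9, -0.1, -0.0]
ft_force: [0.4, 0.4, 0.4]
finger_gap: 50.0
```

Request:
{"method": "move_arm", "body": {"motion": "-1 -4 0 0 0 0;-3 -8 0 0 0 0;-5 -12 0 0 0 0;-7 -16 0 0 0 0;-9 -20 0 0 0 0;-10 -24 0 0 0 0;-10 -28 0 0 0 0;-10 -32 0 0 0 0;-10 -32 0 0 0 0;-10 -32 0 0 0 0"}}

```text
time: 34.62
tool_pos: [444.5, -16.5, 284.2]
tcp_rot: [-90.0, -0.0, -0.3]
ft_force: [0.9, 0.8, -0.8]
finger_gap: 50.2
```

```bash
python3 st.py
python3 - <<'E'
from h import *
S=eyes.snapshot('side');T=eyes.snapshot('top')
im=cv2.cvtColor(S['image'],6)
for z in (181,172,160,148,140,130,118,100,90):
    u,v=proj(S,(546,334.8,z)); v=int(v); u=int(u)
    row=im[v-1:v+2].mean(0)[u-32:u+33].astype(int)
    d=np.where(row<150)[0]; print(z,v,u-32+d.min(),u-32+d.max(), round(np.diff(row)[:15].min()),u-32+int(np.diff(row)[:20].argmin()),u+8+int(np.diff(row)[40:].argmax()))
# knob top & lid disc in both views: black blob and predicted
for n,X in(('side',S),('top',T)):
    u,v=proj(X,(546.3,304.8,207)); b=X['image'].max(2); h=18; c=(b[int(v)-h:int(v)+h,int(u)-h:int(u)+h]<60).astype(np.uint8)
    k,l,st,ce=cv2.connectedComponentsWithStats(c); i=1+st[1:,4].argmax(); print(n,'pred knob top',round(u,1),round(v,1),'axis mid',np.round(proj(X,(546.3,304.8,196)),1),'blob',st[i],ce[i]+[int(u)-h,int(v)-h])
# bystanders: compare with first pictures
for n,X in(('top',T),('side',S)):
    o=cv2.imread(f'pics/{n}0.png')
    for nm,p,w in(('beaker',(525,148,40),32),('jar',(612,57,25),22),('drop',(629,-99,50),20)):
        u,v=map(int,proj(X,p)); a=o[v-w:v+w,u-w:u+w];
        V=X['image'][v-w-5:v+w+5,u-w-5:u+w+5]
        m=cv2.matchTemplate(V,a,cv2.TM_CCOEFF_NORMED);_,mx,_,loc=cv2.minMaxLoc(m);print(n,nm,round(mx,2),loc[0]-5,loc[1]-5)
E
```

```text
[444.51 -16.52 284.22] [-9.003e+01 -1.000e-02 -3.100e-01] [ 0.95  0.83 -0.79] [ 0.02 -0.01 -0.02] 50.2
181 223 292 337 -76 291 337
172 229 293 337 -81 292 337
160 238 294 338 -70 293 338
148 247 293 343 -40 292 343
140 253 294 342 -64 292 343
130 260 294 342 -76 293 343
118 269 284 342 -48 292 342
100 281 293 349 -66 292 337
90 288 294 349 -82 293 336
side pred knob top 313.1 195.4 axis mid [313.4 203.7] blob [ 12  21  14  15 199] [313.46231156 205.03015075]
top pred knob top 157.3 222.8 axis mid [159.9 224.8] blob [ 12  13  15  16 177] [158.05649718 224.20338983]
top beaker 1.0 0 0
top jar 0.79 -4 0
top drop 0.11 -1 -5
side beaker 0.6 -4 -3
side jar 0.8 -1 0
side drop 1.0 0 0
```

Request:
{"method": "move_arm", "body": {"motion": "-1 -4 0 0 0 0;-3 -8 0 0 0 0;-5 -12 0 0 0 0;-7 -16 0 0 0 0;-9 -20 0 0 0 0;-11 -24 0 0 0 0;-12 -26 0 0 0 0;-12 -26 0 0 0 0"}}

```text
time: 35.38
tool_pos: [322.7, -277.6, 284.0]
tcp_rot: [-90.1, 0.1, -0.2]
ft_force: [0.8, 0.5, -0.2]
finger_gap: 50.2
```

Run:
```python
from h import *
for n in('top','side'):
    X=eyes.snapshot(n)
    o=cv2.imread(f'pics/{n}0.png')
    for nm,p,w in(('beaker',(525,148,40),32),('jar',(612,57,25),14),('drop',(629,-99,50),14)):
        u,v=map(int,proj(X,p)); a=o[v-w:v+w,u-w:u+w];V=X['image'][v-w-5:v+w+5,u-w-5:u+w+5]
        m=cv2.matchTemplate(V,a,cv2.TM_CCOEFF_NORMED);_,mx,_,loc=cv2.minMaxLoc(m);print(n,nm,round(mx,2),loc[0]-5,loc[1]-5)
```

```text
top beaker 1.0 0 0
top jar 1.0 0 0
top drop 1.0 0 0
side beaker 0.6 -4 -3
side jar 1.0 0 0
side drop 1.0 0 0
```

Bystanders are unmoved, and the stack heights and axes match. Handing in.

```bash
python3 -c "
from bench import r
print(r.hand_in())"
```

```text
the job is handed in; nothing more can be done
None
```

The stack is built on the shaker in the order asked: pan, fine, medium, coarse, lid. I handed it in at about 35 s of robot time.

**Seating:** Every part stopped within about 0.3 mm of its computed seated height, against a press of about 10–25 N. The pan's first try caught on the seat rim. I lifted it, shifted it 4 mm, and it then dropped home.

**Alignment:** In the last pictures the lid's knob is within about 2 px of its predicted place in both views. The stack's sides look upright in the side view.

**Bystanders:** The jar and dropper bottle are unmoved in both views, and the beaker is unmoved in the top view. The side-view check of the beaker failed (match 0.6), most likely because the new stack now stands in front of it.

**Less certain:**
- **Shaker position:** early top and side estimates of its position in y disagreed by up to 14 mm. I went by contact and by jaw-centred grasps instead.
- **Final look:** the 16-picture viewing limit was reached before the lid was placed, so the lid and the finished stack were checked by numbers only.

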